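Scan the code of a sample cup and hold the scanner on it

ROBOT

A 6-joint arm with a two-finger parallel gripper is mounted at the origin on the work surface. World frame = base frame: x ahead of the robot, y to its left, z up, the work surface at z = 0. Lengths are in mm, angles in rad, forces in N, time in s.
With the tool pointing down it reaches from about 300 to 775 mm from the base axis. Payload 14.6 kg.
Tool frame: the origin (TCP) lies midway between the tips of the shut fingers; the grasp point (between the pads) lies 19 mm behind it; z points along the fingers, y is the line along which they close (so a half turn about z gives the same grasp; the last joint's range is limited). The gripper opens to 85 mm and grips with 20 to 120 N. Pads are 22 mm wide; open, the fingers measure 114 mm over their backs; the gripper's body (76 mm by 85 mm) begins 54 mm behind the grasp point. The pads swing forward as they close: fully open they stand 13 mm farther back than shut.
Start: joints at [-1.345, 0.3, 1.521, -0, 1.321, -0.067], TCP at [158.742, -526.584, 231.281] pointing down, gripper open.
Joint ranges: [-3.03, 3.03], [-0.79, 2.21], [0.23, 2.52], [-1.04, 4.18], [0, 3.07], [-2.55, 2.55]. Speed limits (rad/s): [2.22, 2.22, 2.57, 3.14, 3.14, 3.14].

INTERFACE

Orientations are given as a unit quaternion [w, x, y, z].
In Python, from workcell import get_obs, grab_frame, finish_job, recognise, landmark_of gives the robot as it stands. The module is installed in compiled form; this text tells all that it offers.
- The arm moves only by the tool servo_tool, never from a script. Its argument "commands" is a list of rows, each a list of 7 numbers: the shift along the tool's x, y, z scaled (see below), then the turn, a rotation vector about the tool's x, y, z scaled (see below), then the gripper's target within -1 to 1 (shut at 1, half-way at 0, fully open at -1). In form: [[tx, ty, tz, rx, ry, rz, hand], ...]. A call has 1 to 12 rows; each row is the pose to reach, as a shift and turn from the pose commanded when the call began, along the tool's axes at that moment; what a row does not reach only later rows make up. The controller multiplies each number of a shift by 100 mm and each number of a turn by 120 degrees. A row lasts 1/8 s, in which the tool goes at most 62.5 mm and 10.7 degrees, less where a joint would pass 70% of its speed; a pose out of reach is approached as far as the arm can. A call with a number of a shift or a turn outside -1 to 1 is refused whole. A call with a gripper value outside its range is refused whole. The fingers move at their own pace and stop on an object; "newtons" is the grip in N (left out, the last holds). Time passes only in rows, so rows that repeat a pose let the fingers close. It gives the time, the measured TCP pose, the force, the opening and the grip force at its end, in the units of the state.
- get_obs(): the state, without advancing time (a new reading comes with each control period).
- grab_frame(name): name is "scene" or "top" or "wrist"; returns a dict with "pixels" (420x560x3 uint8, red, green, blue), "z_map" (420x560 float32, mm along the optical axis (not along the pixel's ray), 0 where there is no reading), "mtx" (3x3 intrinsics, pixels), "dist_coeffs" ([k1, k2, p1, p2, k3] as OpenCV has them; the pictures are not rectified), "R" (3x3) and "t" (3): a world point X has camera coordinates R X + t. Camera axes: x right, y down, z forward; pixel columns grow to the right and rows downward; lengths in mm; the calibration is good to about 2 mm. A picture is of the moment at which its call begins.
- finish_job(): hands the job in; it is judged then, once.
Trained networks look in the newest picture that a camera, given by its name, has taken for a name from the list of things; names that differ only in an ending like _2 or _b are one class to them, and where a whole thing is asked for, a point or a joint stands for the part that bears it (a point fixed in the world has none). Each returns a list of dicts, best first, with "p" (0 to 1); they miss things now and then, are a little off and sometimes report something else, mostly with a low value. They report only what shows in the picture. A call takes as long as a camera call.
- recognise(camera, thing): "extent" ([centre column, centre row, width, height] in pixels, round what is visible of it).
- landmark_of(camera, thing): "xy" ([column, row] in pixels: a listed point, or the origin of a listed thing).
The state is a dict: "time_s": time; "q": joint angles; "joint_vel": joint speeds; "joint_torque": joint torques, N m; "position": TCP position; "ee_rot": TCP orientation; "wrist_force": force on the tool from outside, world axes, zero at the start; "ft_torque": the same for the moment, N m; "width": finger opening in mm; "grasp_force": force on a finger pad.
Only numpy, scipy, OpenCV 4.12 (cv2) and the standard library are available. Lean on these libraries where they do the work, as an engineer would, in place of code of your own. Each camera call takes 0.05 s, during which the arm holds its last target. There are 200 camera calls.

TASK

First turn the sample cup in its reading station until its sloping code plate faces the pointer of the station. Then draw the hand scanner out of its stand and, without setting it down, tip it nose-down and hold it in the air with its window about 10 cm from the code plate, looking squarely at the middle of the plate. Finish while still holding the scanner there, still and touching nothing but the gripper; do not disturb the wash bottle, the black dish or the mouse.

Things in the scene. Friction and masses are not known exactly. Their poses are not given: they have to be found in the camera images.
- station: reading station, fixed: grey round pedestal, 132 mm across, 52 mm tall; on one side of its upper rim a small dark steel pointer, 14 mm thick (40 to 54 mm above the table), sticks out 36 mm and ends in a point. Origin at the centre of the underside, on the upright axis about which the cup turns; its x axis points to the pointer, z up.
- mark (a point): top of the steel pointer near its point, 97 mm from the station's axis
- carrier (a joint): angle of the sample cup in the station, rad: 0 when the code plate faces the pointer, growing counter-clockwise seen from above; range -2.2 to 2.2. Starts 0.6 to 1.4. Turns with a light friction (0.06 N m) and stays where it is left, no stop or spring.
- cup_grip (a point): where to take the sample cup to turn it, on its turning axis. The cup is black, 103 mm across, its flat lid 83 mm above the table; on the lid stands a grey upright grip block, 40 mm wide (cup's y, flat vertical sides) by 20 mm (cup's x), 46 mm tall, top 129 mm above the table; this point is its centre, 26 mm above the lid. Axes are the cup's: x level towards the side where the code plate is, z up. Both gripping sides are free.
- code (a point): centre of the face of the code plate: a white plate 38 mm wide, 50 mm long with black bars, leaning on the grip block and turning with the cup, 31 mm from the axis, 104 mm above the table. x axis = outward normal of the face (tilted 35 degrees above level), y = level across the plate, z = up the slope. The scanner looks squarely at it when the x axes of the scanner and of this point are parallel.
- holder: scanner stand, fixed: black foot 120 x 100 x 10 mm with a grey upright open-topped socket, outer 46 x 40 mm, inner 38 x 32 mm, rim 85 mm above the table, socket floor 14 mm above the table. Origin at the centre of the underside.
- holder_mouth (a point): centre of the socket's mouth, 85 mm above the table
- scanner: pistol-shaped hand scanner, 0.18 kg: black straight handle 34 (x) x 28 (y) mm, 114 mm long, standing upright in the stand's socket with 71 mm of it inside; on top a grey head. Origin at the centre of the handle's foot. z up along the handle to the head, -x = the way the window looks (level at first, roughly towards the robot). It must be lifted straight up over 71 mm to come free.
- scanner_grip (a point): centre of the scanner's grey head, 133 mm above the handle's foot. Head 90 mm long (x), 42 mm wide (y, flat sides to grip), 42 mm high; the black nose in front of it is 54 mm wide and spans 39 to 55 mm ahead of this point. Same axes as the scanner.
- scanner_window (a point): centre of the scanner's window at the front of the nose, 55 mm ahead (-x) of scanner_grip. Same axes as the scanner.
- washbottle: bystander: white wash bottle, 64 mm across, 190 mm tall with orange bent spout (reaching 65 mm out); origin at the centre of its underside
- dish: bystander: empty open black dish, 92 mm across, 28 mm tall; origin at the centre of its underside
- mouse: bystander: black computer mouse, 105 x 60 x 32 mm; origin on its underside

How it is judged:
By the outcome, as a careful person would: the job done as asked, in the order asked, and still so for the second after the job is handed in, while the arm keeps its last pose, push and grip.
It also fails if it takes over 58 s, if anything falls off the work surface, if the arm or the gripper's body presses on something with over 40 N, if the wrist force passes 120 N, or if a joint passes its speed limit or range.

## Working session

There is one attempt and no reset: what is moved stays moved. The work goes in short steps, Python scripts to look and compute and a tool call to move; the robot and the scene stay as the last step left them, time stands still between calls to the robot, and variables do not carry over. Pictures are saved under pics/ and viewed, at most 10 in all, crops included, and the job is handed in when it is done.

Besides the shell and the picture viewer there is one more tool, called after ">>>" as name(argument=value, ...) on one line, values as JSON. servo_tool: Moves the arm, as the interface text tells. Shifts and turns lie within -1 to 1; 1 stands for 100 mm of shift or 120 degrees of turn. Its arguments: {"type":"object","properties":{"commands":{"type":"array","items":{"type":"array","items":{"type":"number","minimum":-1,"maximum":1}}},"newtons":{"type":"number"}},"required":["commands"]}

```bash
mkdir -p pics; cat > h.py <<'E'
import numpy as np, cv2
from scipy.spatial.transform import Rotation as Rn
from workcell import *
def Rq(q): return Rn.from_quat(np.r_[q[1:],q[0]])
def ray(f,xy):
    u=cv2.undistortPoints(np.array([[xy]],float),f["mtx"],f["dist_coeffs"])[0,0]
    d=f["R"].T@np.r_[u,1]; c=-f["R"].T@f["t"]; return c,d
def at_h(f,xy,z):
    c,d=ray(f,xy); return c+d*(z-c[2])/d[2]
def at_d(f,xy):
    x,y=np.round(xy).astype(int); p=f["z_map"][max(0,y-1):y+2,max(0,x-1):x+2]; p=p[p>0]
    if len(p)==0: return None
    c,d=ray(f,xy); return c+d*np.median(p)
def cloud(f):
    H,W=f["z_map"].shape; g=np.stack(np.meshgrid(np.arange(W),np.arange(H)),-1).reshape(-1,1,2).astype(float)
    u=cv2.undistortPoints(g,f["mtx"],f["dist_coeffs"])[:,0]
    P=np.c_[u,np.ones(len(u))]*f["z_map"].reshape(-1,1); P=(P-f["t"])@f["R"]
    P[f["z_map"].ravel()==0]=np.nan
    return P.reshape(H,W,3)
def tri(fs,xys):
    A=np.zeros((3,3));b=np.zeros(3)
    for f,x in zip(fs,xys):
        c,d=ray(f,x); d/=np.linalg.norm(d); M=np.eye(3)-np.outer(d,d); A+=M;b+=M@c
    return np.linalg.solve(A,b)
def save(f,n): cv2.imwrite("pics/"+n,f["pixels"][:,:,::-1])
def rel(pos,R):
    "numbers for servo_tool: to reach TCP pos, Rotation R from present measured pose"
    o=get_obs(); R0=Rq(o["ee_rot"]); 
    return np.round(R0.inv().apply(np.array(pos)-o["position"])/100,3), np.round((R0.inv()*R).as_rotvec()/np.radians(120),4)
E
cat > a.py <<'E'
from h import *
np.set_printoptions(precision=1,suppress=True)
F={}
hs=dict(station=0,mark=54,cup_grip=109,code=104,holder=0,holder_mouth=85,scanner=14,scanner_grip=147,scanner_window=147,washbottle=0,dish=0,mouse=0)
for c in("scene","top"):
    f=F[c]=grab_frame(c); save(f,c+"0.png")
    for t in hs:
        r=landmark_of(c,t)[:2]
        for k in r: print(c,t,round(k["p"],2),np.array(k["xy"]),"h:",at_h(f,k["xy"],hs[t]),"d:",at_d(f,k["xy"]))
print(get_obs())
E
python3 a.py
```

```text
scene station 0.75 [303.4 177.6] h: [463.5 215.1   0. ] d: [505.4 163.8  53.9]
scene mark 0.57 [331.7 175.1] h: [558.8 225.3  54. ] d: [558.7 225.4  53.9]
scene cup_grip 0.92 [305.9 147.1] h: [464.9 221.7 109. ] d: [481.1 201.8 127.6]
scene cup_grip 0.7 [382.2 146.4] h: [627.4 369.9 109. ] d: [569.9 472.3  26. ]
scene holder 0.7 [201.2 242.8] h: [ 435.6 -168.5    0. ] d: [ 452.7 -180.8   21.2]
scene holder 0.62 [197.7 216.9] h: [ 354.  -107.9    0. ] d: [ 447.1 -175.1  105.2]
scene holder_mouth 0.58 [198.6 220.2] h: [ 440.1 -168.8   85. ] d: [ 446.7 -173.6   92.5]
scene scanner 0.47 [330.3 172.1] h: [518.  274.4  14. ] d: [507.1 289.6  -0.8]
scene scanner 0.3 [191.9 200.5] h: [303.2 -82.5  14. ] d: [ 450.  -186.7  168.9]
scene scanner_grip 0.92 [191.7 200.9] h: [ 430.  -173.3  147. ] d: [ 452.5 -189.2  170.8]
scene scanner_grip 0.65 [333.4 259.1] h: [807.8 -96.8 147. ] d: [752.7 -16.2  40.7]
scene scanner_window 0.65 [187.8 188.4] h: [ 386.5 -148.3  147. ] d: [ 410.8 -165.4  171.4]
scene scanner_window 0.2 [330.3 177.4] h: [629.2 121.  147. ] d: [564.1 211.7  56.7]
scene washbottle 0
[... 1194 characters left out ...]
e 0.5 [342.2 251.6] h: [ 439.7 -182.7    0. ] d: [ 441.3 -164.9  167. ]
top dish 0.82 [418.9 195.9] h: [ 620.1 -430.     0. ] d: [ 619.5 -428.3    6.5]
top dish 0.7 [340.7 249.9] h: [ 445.  -177.9    0. ] d: [ 446.1 -160.5  167.5]
top mouse 0.67 [133.3 211.6] h: [557.3 489.4   0. ] d: [555.6 480.8  29.2]
{'time_s': 1.3, 'q': array([-1.3,  0.3,  1.5, -0. ,  1.3, -0.1]), 'joint_vel': array([-0.,  0.,  0., -0.,  0.,  0.]), 'joint_torque': array([  0. , -54.3, -36.2,  -0. ,   0. ,   0. ]), 'position': array([ 158.7, -526.6,  231.3]), 'ee_rot': array([0. , 1. , 0.1, 0. ]), 'wrist_force': array([-0.7,  0.3, -0.3]), 'ft_torque': array([ 0., -0.,  0.]), 'grasp_force': 0.0, 'width': 85.9092081329939}
```

```bash
cat > b.py <<'E'
from h import *
np.set_printoptions(precision=1,suppress=True)
def rect(P,zlo,zhi,c,r):
    m=(P[...,2]>zlo)&(P[...,2]<zhi)&(np.hypot(P[...,0]-c[0],P[...,1]-c[1])<r); q=P[m]
    rc=cv2.minAreaRect(q[:,:2].astype(np.float32)); return len(q),q.mean(0),rc
pics=[]
for c in("top","scene"):
    f=grab_frame(c); P=cloud(f)
    print(c,"block",rect(P,122,136,(469,202),45))
    print("lid",rect(P,78,88,(469,202),70))
    print("ped",rect(P,46,56,(469,202),120))
    print("head",rect(P,158,176,(440,-165),90))
    print("foot",rect(P,6,16,(440,-165),100))
    print("bottle",rect(P,100,200,(754,9),110))
    u=f["pixels"]; pics+= [u[170:310,150:410] if c=="top" else u[110:300,140:400]]
for n,p in zip(("t1","s1"),pics): cv2.imwrite(f"pics/{n}.png",cv2.resize(p[:,:,::-1],None,fx=3,fy=3,interpolation=cv2.INTER_CUBIC))
E
python3 b.py
```

```text
top block (110, array([470.7, 211.8, 127.9]), ((474.1915588378906, 213.91128540039062), (34.66082000732422, 39.36470031738281), 36.057952880859375))
lid (583, array([464. , 205.8,  83. ]), ((467.5035095214844, 210.42578125), (100.22610473632812, 103.03233337402344), 46.38935852050781))
ped (462, array([472.3, 201.3,  51.2]), ((473.2786865234375, 213.7550048828125), (144.125244140625, 131.86900329589844), 40.226165771484375))
head (507, array([ 422. , -169.4,  168.2]), ((423.6579284667969, -169.15432739257812), (50.537235260009766, 102.26044464111328), 70.78257751464844))
foot (605, array([ 444. , -164.5,    9.9]), ((436.8404846191406, -162.25714111328125), (192.70184326171875, 191.3712921142578), 58.21480941772461))
bottle (376, array([739.6,   7.7, 135.7]), ((753.6021728515625, 5.032930374145508), (60.6442985534668, 89.32147216796875), 89.09161376953125))
scene block (104, array([473.7, 213.6, 129. ]), ((472.92095947265625, 218.77011108398438), (31.406232833862305, 45.49662399291992), 39.86944580078125))
lid (390, array([471.3, 197.7,  84.6]), ((469.041015625, 211.83148193359375), (101.08503723144531, 103.04866790771484), 16.1512508392334))
ped (378, array([496.9, 190.6,  52.6]), ((484.53924560546875, 202.98297119140625), (141.9435577392578, 104.38959503173828), 41.70706558227539))
head (559, array([ 426.7, -170.2,  169.4]), ((424.31683349609375, -170.77505493164062), (51.682254791259766, 105.62391662597656), 65.10499572753906))
foot (932, array([ 444.9, -179.6,   11.3]), ((444.3125305175781, -166.79318237304688), (186.88743591308594, 175.08993530273438), 50.41829299926758))
bottle (670, array([750.5,   3.3, 134.9]), ((757.3041381835938, 7.093040466308594), (91.3691177368164, 54.17068099975586), 10.98043155670166))
```

View pics/t1.png

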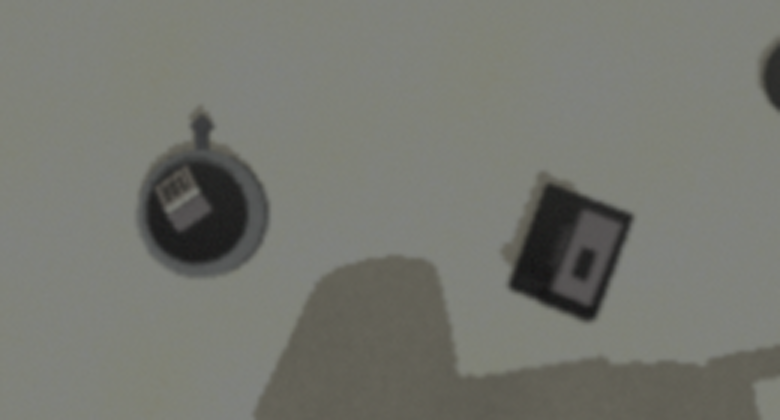

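View pics/s1.png

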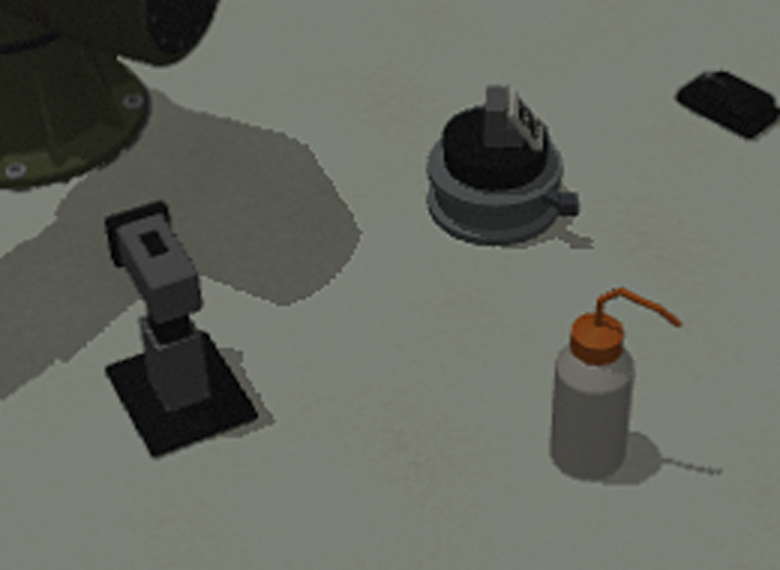

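```bash
python3 - <<'E'
from h import *
np.set_printoptions(precision=4,suppress=True)
o=get_obs();R=Rq(o["ee_rot"]);print(R.as_matrix(),o["time_s"],o["q"])
for a in(35,-145):
    T=Rn.from_euler("z",a,degrees=True)*Rn.from_euler("x",180,degrees=True)
    print(a,rel([468,211,290],T))
E
```

```text
[[ 0.9574  0.2886 -0.    ]
 [ 0.2886 -0.9574 -0.0001]
 [-0.      0.0001 -1.    ]] 1.4 [-1.3446  0.2999  1.5209 -0.      1.3207 -0.0666]
35 (array([ 5.09 , -6.17 , -0.587]), array([ 0.    ,  0.    , -0.1519]))
-145 (array([ 5.09 , -6.17 , -0.587]), array([ 0.    , -0.0001,  1.3481]))
```

>>> servo_tool(commands=[[0.36,-0.44,-0.3,0,0,0,-1],[0.73,-0.88,-0.59,0,0,0,-1],[0.73,-0.88,-0.59,0,0,0,-1]])

```text
time_s: 1.78
position: [204.4, -419.8, 292.8]
ee_rot: [0.002, 0.989, 0.147, 0.001]
wrist_force: [-0.2, 0.1, 0.6]
width: 85.6
grasp_force: 0.0
```

>>> servo_tool(commands=[[0.36,-0.44,0,0,0,0,-1],[0.73,-0.88,0,0,0,0,-1],[0.73,-0.88,0,0,0,0,-1]])

```text
time_s: 2.15
position: [248.5, -314.2, 290.3]
ee_rot: [0.0, 0.989, 0.147, 0.0]
wrist_force: [-1.2, -0.7, 0.1]
width: 85.2
grasp_force: 0.0
```

>>> servo_tool(commands=[[0.36,-0.44,0,0,0,0,-1],[0.73,-0.88,0,0,0,0,-1],[0.73,-0.88,0,0,0,0,-1]])

```text
time_s: 2.52
position: [293.2, -209.2, 290.3]
ee_rot: [0.0, 0.989, 0.148, 0.0]
wrist_force: [-0.3, -0.5, 0.5]
width: 85.5
grasp_force: 0.0
```

>>> servo_tool(commands=[[0.36,-0.44,0,0,0,0,-1],[0.73,-0.88,0,0,0,0,-1],[0.73,-0.88,0,0,0,0,-1]])

```text
time_s: 2.9
position: [337.8, -104.0, 290.1]
ee_rot: [-0.0, 0.989, 0.148, -0.0]
wrist_force: [1.0, -0.4, 0.3]
width: 85.3
grasp_force: 0.0
```

>>> servo_tool(commands=[[0.36,-0.44,0,0,0,0,-1],[0.73,-0.88,0,0,0,0,-1],[0.73,-0.88,0,0,0,0,-1]])

```text
time_s: 3.28
position: [382.3, 0.8, 289.8]
ee_rot: [-0.0, 0.989, 0.147, -0.001]
wrist_force: [0.5, 0.4, -0.7]
width: 85.4
grasp_force: 0.0
```

>>> servo_tool(commands=[[0.36,-0.44,0,0,0,0,-1],[0.73,-0.88,0,0,0,0,-1],[0.73,-0.88,0,0,0,0,-1]])

```text
time_s: 3.65
position: [427.0, 105.3, 289.4]
ee_rot: [0.0, 0.989, 0.146, -0.001]
wrist_force: [-0.3, -0.6, -0.1]
width: 85.6
grasp_force: 0.0
```

>>> servo_tool(commands=[[0.36,-0.44,0,0,0,-0.076,-1],[0.71,-0.88,0,0,0,-0.152,-1],[0.71,-0.88,0,0,0,-0.152,-1],[0.71,-0.88,0,0,0,-0.152,-1]])

```text
time_s: 4.15
position: [468.9, 207.7, 290.0]
ee_rot: [0.0, 0.954, 0.299, -0.0]
wrist_force: [-0.0, -0.9, 0.0]
width: 85.6
grasp_force: 0.0
```

```bash
cat > c.py <<'E'
from h import *
from b import rect
E
sed -i 's/^pics=\[\]/if __name__!="__main__": raise SystemExit/' b.py
python3 - <<'E'
from h import *
np.set_printoptions(precision=1,suppress=True)
f=grab_frame("wrist"); save(f,"w1.png"); P=cloud(f)
o=get_obs(); print(o["time_s"],o["position"],o["q"],o["ee_rot"])
print("cam",-f["R"].T@f["t"],f["R"])
for t,h in(("mark",54),("cup_grip",109),("code",104),("station",0)):
    for k in landmark_of("wrist",t)[:2]: print(t,round(k["p"],2),np.array(k["xy"]),at_h(f,k["xy"],h),at_d(f,k["xy"]))
E
```

```text
4.2 [468.7 207.8 290.3] [ 0.3  0.2  1.5 -0.   1.4  1.3] [ 0.   1.   0.3 -0. ]
cam [524.8 246.9 432.6] [[ 0.6 -0.8  0. ]
 [-0.8 -0.5  0.3]
 [-0.2 -0.2 -1. ]]
mark 0.61 [337.7  84.5] [570.  213.8  54. ] [576.4 209.1   0.1]
cup_grip 0.68 [276.1 186.5] [465.1 211.7 109. ] [468.7 213.9 128.9]
code 0.75 [273.8 147.1] [491.6 232.5 104. ] [491.7 232.6 104.6]
station 0.57 [279.4 159.8] [472.9 214.5   0. ] [487.  223.3 117.3]
```

View pics/w1.png

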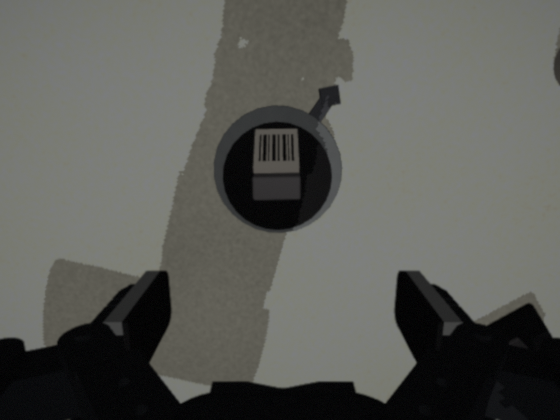

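```bash
python3 - <<'E'
from h import *
np.set_printoptions(precision=2,suppress=True)
f=grab_frame("wrist"); P=cloud(f); g=f["pixels"].mean(-1)
def plane(m,z): return np.array([at_h(f,(x,y),z)[:2] for y,x in np.argwhere(m)])
Z=P[...,2]; near=np.hypot(P[...,0]-468,P[...,1]-211)
top=(Z>124)&(Z<134)&(near<40); q=plane(top,129); r=cv2.minAreaRect(q.astype(np.float32)); print("block",len(q),r)
# lid (incl. anything above), circle fit of convex hull
def circ(m,z):
    q=plane(m,z); h=cv2.convexHull(q.astype(np.float32)); return cv2.minEnclosingCircle(h)
lid=(Z>79)&(Z<87)&(near<65); print("lid",circ(lid,83))
ped=(Z>48)&(Z<57)&(near<70); print("ped",circ(ped,52))
# pointer: pixels beyond 70mm radius, z 48..58
pt=(Z>46)&(Z<60)&(near>72)&(near<115); q=plane(pt,54); print("ptr",len(q),q.mean(0),q[np.argsort(q@[1,0])[-3:]])
# bars orientation: dark/bright plate edges
pl=(Z>88)&(Z<124)&(near<60); q=P[pl]; r=cv2.minAreaRect(q[:,:2].astype(np.float32)); print("plate",len(q),r,q.mean(0))
c=q.mean(0); u,s,v=np.linalg.svd(q-c); print("normal",v[2],np.degrees(np.arctan2(v[2,1],v[2,0])))
pl8=(pl*255).astype(np.uint8)
crop=cv2.resize(f["pixels"][70:240,190:370,::-1],None,fx=3.4,fy=3.4,interpolation=cv2.INTER_CUBIC); cv2.imwrite("pics/w2.png",crop)
E
```

```text
block 1212 ((471.60369873046875, 216.0559844970703), (27.623525619506836, 39.042030334472656), 34.91702651977539)
lid ((467.7763671875, 213.05123901367188), 51.39445877075195)
ped ((470.3473815917969, 212.69383239746094), 67.64295959472656)
ptr 503 [553.93 214.07] [[568.78 212.91]
 [568.95 214.24]
 [569.5  213.46]]
plate 1821 ((488.94305419921875, 227.63885498046875), (34.68659591674805, 39.383880615234375), 34.81013488769531) [488.97 228.39 109.2 ]
normal [0.62 0.45 0.65] 35.74642073812627
```

View pics/w2.png

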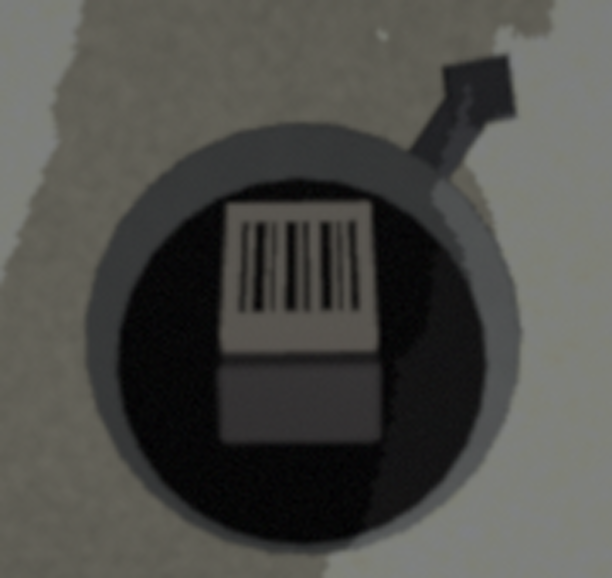

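>>> servo_tool(commands=[[0.026,-0.049,0.5,0,0,0,-1],[0.026,-0.049,1,0,0,0,-1]])

```text
time_s: 4.7
position: [467.6, 215.5, 189.4]
ee_rot: [-0.0, 0.954, 0.301, 0.001]
wrist_force: [1.8, 0.0, -0.6]
width: 85.1
grasp_force: 0.0
```

>>> servo_tool(commands=[[0,0,0.4,0,0,0,-1],[0,0,0.7,0,0,0,-1],[0,0,0.9,0,0,0,-1],[0,0,0.98,0,0,0,-1],[0,0,0.98,0,0,0,-1]])

```text
time_s: 5.32
position: [467.7, 215.5, 92.5]
ee_rot: [0.0, 0.954, 0.301, -0.0]
wrist_force: [-0.1, -0.1, 0.1]
width: 85.7
grasp_force: 0.0
```

>>> servo_tool(commands=[[0,0,0,0,0,0,1],[0,0,0,0,0,0,1],[0,0,0,0,0,0,1],[0,0,0,0,0,0,1],[0,0,0,0,0,0,1],[0,0,0,0,0,0,1],[0,0,0,0,0,0,1],[0,0,0,0,0,0,1]], newtons=30)

```text
time_s: 6.32
position: [468.9, 214.3, 93.4]
ee_rot: [0.001, 0.954, 0.301, 0.001]
wrist_force: [5.5, -15.7, 8.4]
width: 39.7
grasp_force: 32.8
```

>>> servo_tool(commands=[[0,0.02,0,0,0,0,1],[0,0.02,0,0,0,0.05,1],[0,0.02,0,0,0,0.11,1],[0,0.02,0,0,0,0.17,1],[0,0.02,0,0,0,0.23,1],[0,0.02,0,0,0,0.27,1],[0,0.02,0,0,0,0.29,1],[0,0.02,0,0,0,0.29,1],[0,0.02,0,0,0,0.29,1]])

```text
time_s: 7.45
position: [469.3, 213.4, 93.4]
ee_rot: [0.0, 1.0, 0.002, 0.001]
wrist_force: [-2.7, -8.0, 10.2]
width: 39.8
grasp_force: 32.6
```

>>> servo_tool(commands=[[0,0,0,0,0,0,0],[0,0,0,0,0,0,-1],[0,0,0,0,0,0,-1],[0,0,0,0,0,0,-1],[0,0,0,0,0,0,-1],[0,0,0,0,0,0,-1]])

```text
time_s: 8.2
position: [468.7, 214.0, 92.3]
ee_rot: [-0.0, 1.0, 0.002, -0.0]
wrist_force: [0.1, -0.4, 0.4]
width: 85.2
grasp_force: 0.0
```

>>> servo_tool(commands=[[0,0,-0.3,0,0,0,-1],[0,0,-0.8,0,0,0,-1],[0,0,-1,0,0,0,-1]])

```text
time_s: 8.57
position: [469.4, 214.2, 195.0]
ee_rot: [-0.001, 1.0, 0.002, 0.002]
wrist_force: [-0.3, -0.3, -0.6]
width: 85.6
grasp_force: 0.0
```

>>> servo_tool(commands=[[0,0,-0.5,0,0,0,-1],[0,0,-0.9,0,0,0,-1],[0,0,-0.9,0,0,0,-1]])

```text
time_s: 8.95
position: [469.5, 214.3, 285.3]
ee_rot: [-0.001, 1.0, 0.002, 0.003]
wrist_force: [0.3, -0.7, -0.7]
width: 85.9
grasp_force: 0.0
```

```bash
cat > d.py <<'E'
from h import *
np.set_printoptions(precision=2,suppress=True)
f=grab_frame("wrist"); P=cloud(f); save(f,"w3.png")
o=get_obs(); print(o["time_s"],o["position"],o["q"],o["ee_rot"])
def plane(m,z): return np.array([at_h(f,(x,y),z)[:2] for y,x in np.argwhere(m)])
Z=P[...,2]; near=np.hypot(P[...,0]-468,P[...,1]-213)
top=(Z>124)&(Z<134)&(near<40); q=plane(top,129); r=cv2.minAreaRect(q.astype(np.float32)); print("block",len(q),r)
def circ(m,z):
    q=plane(m,z); return cv2.minEnclosingCircle(cv2.convexHull(q.astype(np.float32)))
print("lid",circ((Z>79)&(Z<87)&(near<65),83)); print("ped",circ((Z>48)&(Z<57)&(near<70),52))
pt=(Z>46)&(Z<60)&(near>72)&(near<115); q=plane(pt,54); print("ptr",len(q),q.mean(0),q[np.argsort(q@[1,0])[-3:]])
pl=(Z>88)&(Z<124)&(near<60); q=P[pl]; r=cv2.minAreaRect(q[:,:2].astype(np.float32)); print("plate",len(q),r,q.mean(0))
c=q.mean(0); v=np.linalg.svd(q-c)[2]; print("normal",v[2],np.degrees(np.arctan2(v[2,1],v[2,0])))
for t,h in(("mark",54),("cup_grip",109),("code",104)):
    for k in landmark_of("wrist",t)[:1]: print(t,round(k["p"],2),np.array(k["xy"]),at_h(f,k["xy"],h))
E
python3 d.py
```

```text
9.0 [468.94 214.05 283.05] [0.36 0.19 1.54 0.   1.41 1.92] [-0.  1.  0.  0.]
block 1280 ((472.6390380859375, 213.0451202392578), (28.19468116760254, 39.416419982910156), 0.25485560297966003)
lid ((467.8039855957031, 213.03314208984375), 51.43642044067383)
ped ((470.3711242675781, 213.3383026123047), 67.63467407226562)
ptr 504 [554.26 213.71] [[568.24 212.43]
 [569.11 214.3 ]
 [569.11 213.37]]
plate 1856 ((493.7483825683594, 213.19595336914062), (33.49802017211914, 38.67927169799805), 0.4719906747341156) [493.97 213.47 109.2 ]
normal [-0.77 -0.01 -0.64] -179.285833157708
mark 0.71 [284.4  75. ] [565.61 212.97  54.  ]
cup_grip 0.76 [282.6 193. ] [464.98 214.18 109.  ]
code 0.64 [281.8 151.3] [500.41 215.02 104.  ]
```

>>> servo_tool(commands=[[-0.05,0.48,-0.1,0,0,0,-1],[-0.1,0.96,-0.15,0,0,0,-1],[-0.1,0.96,-0.15,0,0,0,-1]])

```text
time_s: 9.52
position: [458.9, 115.9, 296.9]
ee_rot: [0.0, 1.0, 0.0, -0.0]
wrist_force: [-0.8, -0.0, 0.2]
width: 85.4
grasp_force: 0.0
```

>>> servo_tool(commands=[[-0.05,0.48,0,0,0,0,-1],[-0.1,0.96,0,0,0,0,-1],[-0.1,0.96,0,0,0,0,-1]])

```text
time_s: 9.9
position: [449.3, 20.5, 296.5]
ee_rot: [-0.0, 1.0, 0.0, -0.001]
wrist_force: [0.4, 0.2, 0.5]
width: 85.5
grasp_force: 0.0
```

>>> servo_tool(commands=[[-0.05,0.48,0,0,0,0,-1],[-0.1,0.96,0,0,0,0,-1],[-0.1,0.96,0,0,0,0,-1]])

```text
time_s: 10.28
position: [439.9, -75.1, 296.5]
ee_rot: [-0.0, 1.0, 0.001, -0.001]
wrist_force: [0.5, -0.3, -0.2]
width: 85.5
grasp_force: 0.0
```

>>> servo_tool(commands=[[-0.05,0.48,0,0,0,0.08,-1],[-0.1,0.96,0,0,0,0.167,-1],[-0.1,0.96,0,0,0,0.167,-1],[-0.1,0.96,0,0,0,0.167,-1]])

```text
time_s: 10.78
position: [430.7, -168.8, 296.9]
ee_rot: [-0.0, 0.985, -0.171, -0.0]
wrist_force: [0.0, -0.5, 0.6]
width: 85.4
grasp_force: 0.0
```

```bash
cat > e.py <<'E'
from h import *
np.set_printoptions(precision=2,suppress=True)
f=grab_frame("wrist"); P=cloud(f); save(f,"w4.png")
o=get_obs(); print(o["time_s"],o["position"],o["q"],o["ee_rot"])
def plane(m,z): return np.array([at_h(f,(x,y),z)[:2] for y,x in np.argwhere(m)])
Z=P[...,2]; near=np.hypot(P[...,0]-428,P[...,1]+171)
hd=(Z>158)&(Z<178)&(near<90); q=plane(hd,168); print("head",len(q),np.median(Z[hd]),cv2.minAreaRect(q.astype(np.float32)))
g=f["pixels"].max(-1); m2=hd&(g>45); q=plane(m2,168); print("grey head",len(q),cv2.minAreaRect(q.astype(np.float32)))
for t,h in(("scanner_grip",147),("scanner_window",147),("holder_mouth",85),("holder",0)):
    for k in landmark_of("wrist",t)[:1]: print(t,round(k["p"],2),np.array(k["xy"]),at_h(f,k["xy"],h))
E
python3 e.py
```

```text
10.825 [ 430.68 -168.63  297.04] [-0.45  0.06  1.65  0.    1.43  1.46] [-0.    0.99 -0.17 -0.  ]
head 7465 168.15729544071954 ((423.9257507324219, -168.20526123046875), (53.0533332824707, 100.4676284790039), 68.98600006103516)
grey head 5024 ((422.76220703125, -167.84303283691406), (53.071224212646484, 97.95448303222656), 68.86833190917969)
scanner_grip 0.65 [284.  193.6] [ 430.34 -170.23  147.  ]
scanner_window 0.57 [283.2 259.8] [ 376.94 -150.5   147.  ]
```

View pics/w4.png

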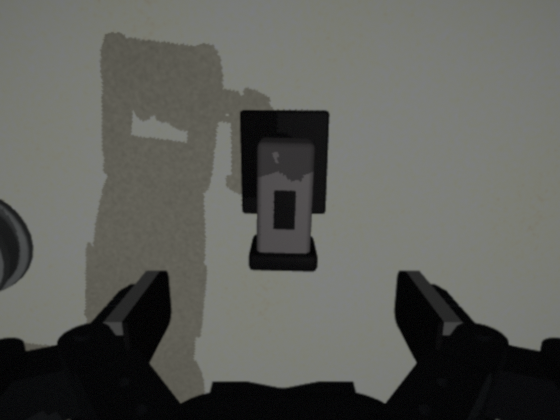

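>>> servo_tool(commands=[[-0.015,0.02,0.4,0,0,0.011,-1],[-0.015,0.02,0.8,0,0,0.011,-1],[-0.015,0.02,0.8,0,0,0.011,-1]])

```text
time_s: 11.4
position: [427.3, -170.7, 215.6]
ee_rot: [-0.001, 0.983, -0.183, -0.002]
wrist_force: [-0.2, -0.2, 0.3]
width: 85.4
grasp_force: 0.0
```

>>> servo_tool(commands=[[0,0,0.35,0,0,0,-1],[0,0,0.65,0,0,0,-1],[0,0,0.84,0,0,0,-1],[0,0,0.9,0,0,0,-1],[0,0,0.9,0,0,0,-1]])

```text
time_s: 12.02
position: [428.7, -171.7, 128.4]
ee_rot: [0.0, 0.983, -0.183, 0.001]
wrist_force: [-0.6, -0.0, 0.0]
width: 85.4
grasp_force: 0.0
```

>>> servo_tool(commands=[[0,0,0,0,0,0,1],[0,0,0,0,0,0,1],[0,0,0,0,0,0,1],[0,0,0,0,0,0,1],[0,0,0,0,0,0,1],[0,0,0,0,0,0,1],[0,0,0,0,0,0,1],[0,0,0,0,0,0,1]], newtons=60)

```text
time_s: 13.02
position: [428.5, -171.7, 127.9]
ee_rot: [0.0, 0.983, -0.183, 0.001]
wrist_force: [-0.1, 1.4, 6.2]
width: 41.3
grasp_force: 61.2
```

>>> servo_tool(commands=[[0,0,-0.1,0,0,0,1],[0,0,-0.25,0,0,0,1],[0,0,-0.4,0,0,0,1],[0,0,-0.6,0,0,0,1],[0,0,-0.8,0,0,0,1],[0,0,-0.95,0,0,0,1]])

```text
time_s: 13.78
position: [428.2, -171.6, 223.9]
ee_rot: [0.0, 0.983, -0.183, 0.001]
wrist_force: [0.1, -0.3, -1.9]
width: 41.2
grasp_force: 60.7
```

>>> servo_tool(commands=[[0,0,-0.3,0,0,0,1],[0,0,-0.6,0,0,0,1],[0,0,-0.8,0,0,0,1],[0,0,-0.85,0,0,0,1],[0,0,-0.85,0,0,0,1]])

```text
time_s: 14.4
position: [428.0, -171.5, 307.0]
ee_rot: [-0.0, 0.983, -0.183, -0.0]
wrist_force: [-1.0, -0.4, -1.9]
width: 41.3
grasp_force: 60.7
```

```bash
cat > g.py <<'E'
from h import *
np.set_printoptions(precision=2,suppress=True)
f=grab_frame("wrist"); P=cloud(f); save(f,"w5.png")
o=get_obs(); R=Rq(o["ee_rot"]); p=o["position"]; print(o["time_s"],p,o["q"],o["ee_rot"],o["width"],o["grasp_force"])
L=R.inv().apply((P-p).reshape(-1,3)).reshape(P.shape)  # tool frame
m=(np.abs(L[...,1])<40)&(np.abs(L[...,0])<90)&(L[...,2]>-60)&(L[...,2]<5)
q=L[m]; print("zq",np.percentile(q[:,2],[5,50,95]),cv2.minAreaRect(q[:,:2].astype(np.float32)),q.min(0),q.max(0))
v=np.linalg.svd(q-q.mean(0),full_matrices=False)[2] if len(q)<2e4 else 0; print(v)
t=grab_frame("scene"); 
for c in("wrist","scene"):
  for n in("scanner_grip","scanner_window"):
    for k in landmark_of(c,n)[:1]:
        d=at_d(f if c=="wrist" else t,k["xy"]); print(c,n,round(k["p"],2),np.array(k["xy"]),d, None if d is None else R.inv().apply(d-p))
a=f["pixels"]; b=t["pixels"]; cv2.imwrite("pics/j5.png",cv2.resize(np.vstack([a[100:420,130:430],b[80:330,130:430]])[:,:,::-1],None,fx=1.05,fy=1.05))
E
python3 g.py
```

```text
14.45 [ 427.9  -171.46  306.55] [-0.46  0.05  1.64  0.    1.45  1.48] [-0.    0.98 -0.18 -0.  ] 41.406472661610884 60.68055510520935
zq [-56.23 -40.59 -22.76] ((-0.15875625610351562, 0.00325775146484375), (80.05870819091797, 88.65646362304688), 89.7159652709961) [-44.62 -39.99 -59.98] [44.25 40.   -2.13]
0
wrist scanner_grip 0.63 [284.2 303.7] [ 436.99 -175.88  346.93] [ 10.03   0.84 -40.39]
scene scanner_grip 0.56 [181.  135.7] [ 439.97 -181.98  349.47] [ 15.     5.46 -42.94]
scene scanner_window 0.6 [174.9 131.2] [ 415.76 -179.38  349.39] [ -8.51  11.77 -42.83]
```

View pics/j5.png

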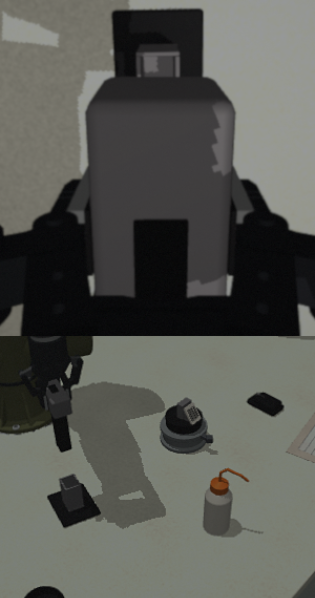

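>>> servo_tool(commands=[[-0.01,-0.3,-0.02,0,0,0,1],[-0.03,-0.82,-0.04,0,0,0,1],[-0.03,-0.82,-0.04,0,0,0,1]])

```text
time_s: 15.08
position: [455.5, -91.7, 311.2]
ee_rot: [-0.0, 0.983, -0.182, -0.0]
wrist_force: [-0.5, -0.0, -1.8]
width: 41.4
grasp_force: 61.1
```

>>> servo_tool(commands=[[-0.01,-0.4,-0.02,0,0,0,1],[-0.03,-0.82,-0.04,0,0,0,1],[-0.03,-0.82,-0.04,0,0,0,1]])

```text
time_s: 15.45
position: [482.0, -15.2, 315.0]
ee_rot: [-0.0, 0.983, -0.182, -0.0]
wrist_force: [0.2, -0.6, -1.1]
width: 41.5
grasp_force: 61.5
```

>>> servo_tool(commands=[[-0.01,-0.4,-0.02,0,0,0,1],[-0.03,-0.82,-0.04,0,0,0,1],[-0.03,-0.82,-0.04,0,0,0,1]])

```text
time_s: 15.82
position: [508.7, 61.8, 318.9]
ee_rot: [0.0, 0.983, -0.183, -0.0]
wrist_force: [-0.1, -0.2, -2.1]
width: 41.9
grasp_force: 61.6
```

>>> servo_tool(commands=[[-0.01,-0.4,-0.02,0,0,0,1],[-0.03,-0.82,-0.04,0,0,0,1],[-0.03,-0.82,-0.04,0,0,0,1]])

```text
time_s: 16.2
position: [535.6, 138.9, 322.7]
ee_rot: [0.0, 0.983, -0.183, -0.0]
wrist_force: [-0.3, -0.1, -2.9]
width: 41.2
grasp_force: 61.7
```

>>> servo_tool(commands=[[-0.01,-0.4,-0.02,0,0,0,1],[-0.03,-0.82,-0.04,0,0,0,1],[-0.03,-0.82,-0.04,0,0,0,1],[-0.03,-0.82,-0.04,0,0,0,1]])

```text
time_s: 16.7
position: [562.1, 214.5, 327.1]
ee_rot: [0.0, 0.983, -0.184, -0.0]
wrist_force: [-0.3, -0.6, -1.7]
width: 41.3
grasp_force: 61.7
```

```bash
cat > k.py <<'E'
from h import *
T=Rn.from_euler("z",0.3,degrees=True)*Rn.from_euler("y",-35,degrees=True)*Rn.from_euler("x",180,degrees=True)
code=np.array([499.3,213.4,104]); n=T.apply([1,0,0]); F=code+155*n+19.4*T.apply([0,0,1])
if __name__=="__main__":
    o=get_obs(); print(o["time_s"],o["position"],o["q"],F,n)
    print("above",rel(F+[0,0,110],T)); print("final",rel(F,T))
E
python3 k.py
```

```text
16.7 [562.10870837 214.52224314 327.06684535] [ 3.03868569e-01  3.70423152e-01  1.20900581e+00 -3.94307908e-04
  1.56277862e+00  2.24483630e+00] [637.39405674 214.1230654  177.01279798] [0.81914082 0.00428905 0.57357644]
above (array([ 0.703, -0.269,  0.4  ]), array([ 0.055 ,  0.2884, -0.1735]))
final (array([ 0.704, -0.27 ,  1.5  ]), array([ 0.055 ,  0.2884, -0.1735]))
```

>>> servo_tool(commands=[[0.12,-0.04,0.06,0.009,0.048,-0.029,1],[0.24,-0.09,0.13,0.018,0.096,-0.058,1],[0.35,-0.13,0.2,0.027,0.144,-0.087,1],[0.47,-0.18,0.27,0.037,0.192,-0.116,1],[0.59,-0.22,0.34,0.046,0.24,-0.145,1],[0.7,-0.27,0.4,0.055,0.288,-0.1735,1],[0.7,-0.27,0.4,0.055,0.288,-0.1735,1],[0.7,-0.27,0.4,0.055,0.288,-0.1735,1]])

```text
time_s: 17.7
position: [637.0, 215.2, 288.2]
ee_rot: [-0.001, 0.954, 0.002, 0.3]
wrist_force: [-0.4, 0.1, -0.9]
width: 41.6
grasp_force: 61.7
```

```bash
python3 k.py
```

```text
17.7 [637.03693207 215.23827793 288.16800942] [ 0.33976727  0.27043597  1.52860995 -0.27084735  0.77803495  2.04539763] [637.39405674 214.1230654  177.01279798] [0.81914082 0.00428905 0.57357644]
above (array([-0.004,  0.011,  0.011]), array([-0.0001,  0.0006, -0.0008]))
final (array([-0.633,  0.012,  0.913]), array([-0.0001,  0.0006, -0.0008]))
```

>>> servo_tool(commands=[[-0.13,0,0.18,0,0,0,1],[-0.26,0.01,0.38,0,0,0,1],[-0.4,0.01,0.58,0,0,0,1],[-0.52,0.01,0.75,0,0,0,1],[-0.6,0.012,0.86,0,0,0,1],[-0.633,0.012,0.913,0,0,0,1],[-0.633,0.012,0.913,0,0,0,1],[-0.633,0.012,0.913,0,0,0,1]])

```text
time_s: 18.7
position: [637.8, 215.1, 177.1]
ee_rot: [-0.001, 0.954, 0.003, 0.301]
wrist_force: [0.2, 0.3, -2.2]
width: 41.5
grasp_force: 61.8
```

```bash
python3 k.py; python3 - <<'E'
from h import *
np.set_printoptions(precision=2,suppress=True)
o=get_obs(); R=Rq(o["ee_rot"]); p=o["position"]
f=grab_frame("wrist"); P=cloud(f); L=R.inv().apply((P-p).reshape(-1,3)).reshape(P.shape)
m=(np.abs(L[...,1])<15)&(L[...,0]>12)&(L[...,0]<42)&(L[...,2]>-48)&(L[...,2]<-34)
q=L[m]; A=np.c_[q[:,:2],np.ones(len(q))]; c=np.linalg.lstsq(A,q[:,2],rcond=None)[0]; print("head top plane (tool)",len(q),c,"slope deg",np.degrees(np.arctan(c[:2])))
s=grab_frame("scene"); t=grab_frame("top"); save(s,"fs.png")
for nm,g in(("scene",s),("top",t)):
    Q=cloud(g); L=R.inv().apply((Q-p).reshape(-1,3)).reshape(Q.shape)
    h=(np.abs(L[...,1])<30)&(L[...,0]<-39)&(L[...,0]>-75)&(L[...,2]>-50)&(L[...,2]<10); print(nm,"nose",h.sum(),L[h].min(0) if h.any() else 0,L[h].max(0) if h.any() else 0)
    b=(Q[...,2]>88)&(Q[...,2]<122)&(np.hypot(Q[...,0]-495,Q[...,1]-213)<28); print("plate",b.sum(),Q[b].mean(0) if b.any() else 0)
a=s["pixels"][60:330,180:440]; b=t["pixels"][150:300,120:380]
cv2.imwrite("pics/fin.png",cv2.resize(np.vstack([a,b])[:,:,::-1],None,fx=1.42,fy=1.42))
E
```

```text
18.7 [637.82569457 215.13745895 177.12603983] [ 0.33884816  0.38279973  1.65281436 -0.36516314  0.55022811  2.16200407] [637.39405674 214.1230654  177.01279798] [0.81914082 0.00428905 0.57357644]
above (array([ 0.627,  0.009, -0.902]), array([-0.0007, -0.0004,  0.0001]))
final (array([-0.004,  0.01 , -0.002]), array([-0.0007, -0.0004,  0.0001]))
head top plane (tool) 9956 [  0.01   0.01 -40.58] slope deg [0.49 0.58]
scene nose 80 [-57.96 -16.84 -45.88] [-39.11  29.01   2.72]
plate 217 [495.44 210.05 103.93]
top nose 3 [-43.6   27.08  -7.8 ] [-41.68  29.5    1.04]
plate 0 0
```

View pics/fin.png

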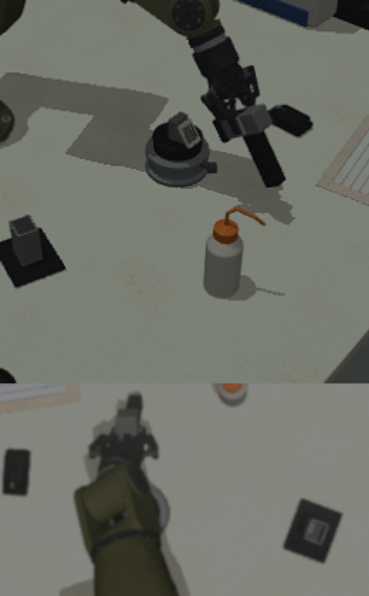

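>>> servo_tool(commands=[[-0.003,0.01,0,0,0,0,1],[-0.003,0.01,0,0,0,0,1],[-0.003,0.01,0,0,0,0,1],[-0.003,0.01,0,0,0,0,1],[-0.003,0.01,0,0,0,0,1],[-0.003,0.01,0,0,0,0,1]])

```text
time_s: 19.6
position: [637.3, 214.1, 176.0]
ee_rot: [-0.001, 0.954, 0.003, 0.301]
wrist_force: [-0.3, -1.4, -1.5]
width: 41.5
grasp_force: 61.8
```

```bash
python3 -c "
from h import *
o=get_obs(); print(o['position'],abs(o['joint_vel']).max(),o['grasp_force'],o['wrist_force'])
print(finish_job())"
```

```text
[637.26825464 214.09108974 175.99731607] 0.002032375763509885 61.78284287452698 [-0.25969081 -1.38036787 -1.50402542]
the job is handed in; nothing more can be done
None
```

I turned the cup until the code plate lined up with the pointer, to within about 0.5° by my measurements. The scanner is now held still in the air, its window about 100 mm from the plate and looking squarely at its middle. I handed the job in at about 19.6 s; no verdict came back.

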